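# Fetch the pattern weight from behind the thread cones

### The job

The brass pattern weight is boxed in behind three thread cones: first move all three cones aside so that they stand together on the cork mat, then fetch the weight and set it on the drawing, centred in the red circle. Only once the weight is there, put each cone back on the thread board, centred on the pad of its own colour. Keep cones and weight upright throughout and set them down gently, without dropping them.

Things in the scene. Friction and masses are not known exactly. Their poses are not given: they have to be found in the camera images.
- navy_cone: navy-blue cone of sewing thread standing upright, loose, about 0.14 kg. Round about its z axis (up); origin at the centre of its underside. 60 mm across near the foot (8 mm up), tapering evenly to 36 mm across at 118 mm up; a white core tip 24 mm across ends at 128 mm. About 38 mm across at 100 mm up. Starts on the pad of its own colour.
- ecru_cone: cream (ecru) cone of sewing thread standing upright, loose, about 0.14 kg. Round about its z axis (up); origin at the centre of its underside. 60 mm across near the foot (8 mm up), tapering evenly to 36 mm across at 118 mm up; a white core tip 24 mm across ends at 128 mm. About 38 mm across at 100 mm up. Starts on the pad of its own colour.
- rust_cone: rust-orange cone of sewing thread standing upright, loose, about 0.14 kg. Round about its z axis (up); origin at the centre of its underside. 60 mm across near the foot (8 mm up), tapering evenly to 36 mm across at 118 mm up; a white core tip 24 mm across ends at 128 mm. About 38 mm across at 100 mm up. Starts on the pad of its own colour.
- weight: brass pattern weight, loose, about 0.32 kg, round about its z axis (up); origin at the centre of its underside. Foot disc 52 mm across and 12 mm high, a neck 14 mm across, then a round knob 26 mm across from 26 to 50 mm up, to grip it by. Stands on the grey thread board (165 x 205 mm, 10 mm thick, fixed), at its far edge, with the three cones around it 62 mm from its centre: one in front, one to each side.
- navy_pad: navy-blue flat round pad, 70 mm across, 3 mm thick, fixed on the thread board: the place of the navy-blue cone. Origin at the centre of its underside, z up; its top is 3 mm above that.
- ecru_pad: cream (ecru) flat round pad, 70 mm across, 3 mm thick, fixed on the thread board: the place of the cream (ecru) cone. Origin at the centre of its underside, z up; its top is 3 mm above that.
- rust_pad: rust-orange flat round pad, 70 mm across, 3 mm thick, fixed on the thread board: the place of the rust-orange cone. Origin at the centre of its underside, z up; its top is 3 mm above that.
- mat: cork mat lying on the bench, fixed, 280 mm along its x by 130 mm along its y, 4 mm thick: the side area. Origin at the centre of its underside, z up.
- drawing: white drawing sheet on the bench, fixed, 210 mm along its x by 150 mm along its y, 1.5 mm thick, with a red circle 68 mm across and a small red cross at its centre. Origin at the centre of the circle and of the sheet's underside, z up.
Things that resemble listed ones, but are neither listed nor needed, are in the scene too. There is more than one size of the navy_cone; the job needs the smaller.

How it is judged (in metres and radians):
On the way, in this order (a step that is already met when the one before it is completed fails the run):
1. all three cones stand released on the cork mat at the same time (x of navy_cone in the frame of mat between -0.128 and 0.128 m and y of navy_cone in the frame of mat between -0.053 and 0.053 m and z of navy_cone in the frame of mat between 0.001 and 0.008 m and linear speed of each of navy_cone, ecru_cone, rust_cone below 0.03 m/s and contact force between each of navy_cone, ecru_cone, rust_cone and the fingers below 0.05 N and angle between each of navy_cone, ecru_cone, rust_cone's own z axis and vertical below 0.1 rad and x of ecru_cone in the frame of mat between -0.128 and 0.128 m and y of ecru_cone in the frame of mat between -0.053 and 0.053 m and z of ecru_cone in the frame of mat between 0.001 and 0.008 m and x of rust_cone in the frame of mat between -0.128 and 0.128 m and y of rust_cone in the frame of mat between -0.053 and 0.053 m and z of rust_cone in the frame of mat between 0.001 and 0.008 m), for 0.2 s.
2. the weight stands released in the red circle, within 12 mm of its centre, with all three cones still on the mat (all of step 1 and horizontal distance between weight and drawing below 0.012 m and z of weight in the frame of drawing below 0.006 m and linear speed of weight below 0.03 m/s and contact force between weight and the fingers below 0.05 N and angle between weight's own z axis and vertical below 0.1 rad), for 0.2 s.
At the end, for the whole second after the job is handed in: Each cone stands upright (within 0.1 rad), released and at rest on the pad of its own colour, its centre within 12 mm of the pad's; the weight stands upright, released and at rest on the drawing within 12 mm of the red circle's centre (horizontal distance between weight and drawing below 0.012 m and z of weight in the frame of drawing below 0.006 m and linear speed of each of weight, navy_cone, ecru_cone, rust_cone below 0.03 m/s and contact force between each of weight, navy_cone, ecru_cone, rust_cone and the fingers below 0.05 N and angle between each of weight, navy_cone, ecru_cone, rust_cone's own z axis and vertical below 0.1 rad and horizontal distance between navy_cone and navy_pad below 0.012 m and z of navy_cone in the frame of navy_pad between 0 and 0.007 m and horizontal distance between ecru_cone and ecru_pad below 0.012 m and z of ecru_cone in the frame of ecru_pad between 0 and 0.007 m and horizontal distance between rust_cone and rust_pad below 0.012 m and z of rust_cone in the frame of rust_pad between 0 and 0.007 m); the robot touches nothing.
It fails at once if a cone or the weight is tipped by more than 0.5 rad (angle between any of navy_cone, ecru_cone, rust_cone, weight's own z axis and vertical above 0.5 rad).
It fails at once if a cone or the weight is dropped or thrown (moves faster than 0.7 m/s, a fall of 25 mm, while not held) ((linear speed of navy_cone above 0.7 m/s and contact force between navy_cone and the fingers below 0.05 N) or (linear speed of ecru_cone above 0.7 m/s and contact force between ecru_cone and the fingers below 0.05 N) or (linear speed of rust_cone above 0.7 m/s and contact force between rust_cone and the fingers below 0.05 N) or (linear speed of weight above 0.7 m/s and contact force between weight and the fingers below 0.05 N)).
It also fails if it takes over 141 s, if anything falls off the work surface, if the arm or the gripper's body presses on something with over 40 N, if the wrist force passes 120 N, or if a joint passes its speed limit or range.

### The arm

A 6-joint arm with a two-finger parallel gripper is mounted at the origin on the work surface. World frame = base frame: x ahead of the robot, y to its left, z up, the work surface at z = 0. Lengths are in mm, angles in degrees, forces in N, time in s.
With the tool pointing down it reaches from about 300 to 850 mm from the base axis. Payload 4.2 kg.
Tool frame: the origin (TCP) lies between the finger pads; the fingertips stand 14 mm ahead of it and the grasp point (between the pads) lies 5 mm behind it (env.finger_overhang is the distance from the TCP to the fingertips, in mm); z points along the fingers, y is the line along which they close (so a half turn about z gives the same grasp; the last joint's range is limited). The gripper opens to 91 mm and grips with 3 to 60 N. Pads are 32 mm wide; open, the fingers measure 118 mm over their backs; the gripper's body (76 mm by 178 mm) begins 60 mm behind the grasp point.
Start: joints at [70.015, 18.312, 89.639, -0, 72.044, -1.146], TCP at [185.674, 544.212, 227.976] pointing down, gripper open.
Joint ranges: [-177.97, 177.97], [-48.28, 115.42], [12.27, 149.76], [-77.06, 257.06], [2.81, 150.46], [-146.56, 146.56]. Speed limits (degrees/s): [147.25, 147.25, 180, 180, 180, 180].

### API

Orientations are given as [roll, pitch, yaw] about the fixed x, y, z axes, in that order (R = Rz(yaw) Ry(pitch) Rx(roll)).
In Python, from workcell import status, cams, env, finder gives the robot as it stands.
- The arm moves only by the tool apply_moves, never from a script. Its argument "increments" is a list of rows, each a list of 7 numbers: the opening, from -1 (shut) to 1 (fully open), then the shift along the world's x, y, z in m, then the turn, a rotation vector about the world's x, y, z in degrees. In form: [[gripper, x, y, z, ax, ay, az], ...]. A call has 1 to 5 rows; each row shifts and turns the commanded pose from where the row before left it; what a row does not reach is not made up. A row lasts 1/12 s, in which the tool goes at most 41.7 mm and 7.16 degrees, less where a joint would pass 70% of its speed; a pose out of reach is approached as far as the arm can. A call with a gripper value outside its range is refused whole. The fingers move at their own pace and stop on an object; "newtons" is the grip in N (left out, the last holds). Time passes only in rows, so rows that do not move let the fingers close. It gives the time, the measured TCP pose, the force, the opening and the grip force at its end, in the units of the state.
- status.state(): the state, without advancing time (a new reading comes with each control period).
- cams.grab_frame(name): name is "scene" or "top"; returns a dict with "color" (400x640x3 uint8, red, green, blue), "intrinsics" (3x3 intrinsics, pixels), "R" (3x3) and "t" (3): a world point X has camera coordinates R X + t. Camera axes: x right, y down, z forward; pixel columns grow to the right and rows downward; lengths in mm; the calibration is good to about 2 mm. A picture is of the moment at which its call begins. There is no depth.
- env.job_done(): hands the job in; it is judged then, once.
Trained networks look in the newest picture that a camera, given by its name, has taken for a name from the list of things; names that differ only in an ending like _2 or _b are one class to them, and where a whole thing is asked for, a point or a joint stands for the part that bears it (a point fixed in the world has none). Each returns a list of dicts, best first, with "score" (0 to 1); they miss things now and then, are a little off and sometimes report something else, mostly with a low value. They report only what shows in the picture. A call takes as long as a camera call. They do not tell look-alikes from the thing itself.
- finder.boxes_of(query, camera): "rect" ([left, top, width, height] in pixels, round what is visible of it).
- finder.trace(query, camera): "pixels" (400x640 bool, what is visible of it) and "rect" ([left, top, width, height] in pixels, round what is visible of it).
The state is a dict: "time_s": time; "qpos": joint angles; "qvel": joint speeds; "effort": joint torques, N m; "ee_pos": TCP position; "ee_rot": TCP orientation; "force": force on the tool from outside, world axes, zero at the start; "torque": the same for the moment, N m; "gripper_width": finger opening in mm; "gripper_force": force on a finger pad.
Only numpy, scipy, OpenCV 4.12 (cv2) and the standard library are available. Lean on these libraries where they do the work, as an engineer would, in place of code of your own. Each camera call takes 0.05 s, during which the arm holds its last target. There are 200 camera calls.

## Working session

There is one attempt and no reset: what is moved stays moved. The work goes in short steps, Python scripts to look and compute and a tool call to move; the robot and the scene stay as the last step left them, time stands still between calls to the robot, and variables do not carry over. Pictures are saved under pics/ and viewed, at most 14 in all, crops included, and the job is handed in when it is done.

Besides the shell and the picture viewer there is one more tool, called after "Request:" as a command line: name --pt "numbers of a row" for each row, then --argument value for the rest. apply_moves: Moves the arm, as the interface text tells. Its arguments: {"type":"object","properties":{"increments":{"type":"array","items":{"type":"array","items":{"type":"number"}}},"newtons":{"type":"number"}},"required":["increments"]}

```bash
mkdir -p pics; python3 - <<'E'
from workcell import status,cams,env,finder
import cv2
for n in("scene","top"):
    f=cams.grab_frame(n); cv2.imwrite(f"pics/{n}0.png",f["color"][:,:,::-1])
    print(n,f["intrinsics"].round(1).tolist(),f["R"].round(4).tolist(),f["t"].round(1).tolist())
    for q in("navy_cone","ecru_cone","rust_cone","weight","navy_pad","ecru_pad","rust_pad","mat","drawing"):
        print(q,[([round(float(v)) for v in b["rect"]],round(float(b["score"]),2)) for b in finder.boxes_of(q,n)])
s=status.state();print(s["time_s"],s["ee_pos"],s["ee_rot"],s["gripper_width"])
E
```

```text
scene [[408.4, 0.0, 319.0], [0.0, 408.4, 190.6], [0.0, 0.0, 1.0]] [[-0.7819, 0.6232, -0.0184], [0.4083, 0.4894, -0.7706], [-0.4712, -0.61, -0.6371]] [381.6, -189.1, 1267.6]
navy_cone [([471, 259, 60, 84], 0.92), ([417, 226, 34, 66], 0.88)]
ecru_cone [([361, 203, 29, 61], 0.61)]
rust_cone [([396, 202, 31, 58], 0.66)]
weight [([387, 247, 28, 33], 0.94)]
navy_pad [([412, 280, 35, 13], 0.74)]
ecru_pad [([359, 246, 33, 23], 0.45)]
rust_pad [([388, 247, 23, 33], 0.63)]
mat [([231, 180, 127, 75], 0.55)]
drawing [([210, 130, 86, 40], 0.71), ([394, 242, 25, 19], 0.47)]
top [[374.0, 0.0, 316.7], [0.0, 374.0, 197.4], [0.0, 0.0, 1.0]] [[-0.0889, -0.996, 0.0006], [-0.9655, 0.086, -0.2459], [0.2448, -0.0224, -0.9693]] [109.3, 516.2, 832.0]
navy_cone [([107, 213, 54, 34], 0.72), ([178, 209, 32, 30], 0.56)]
ecru_cone [([229, 191, 28, 26], 0.55)]
rust_cone [([212, 217, 32, 31], 0.8)]
weight [([212, 203, 22, 20], 0.79)]
navy_pad [([198, 230, 18, 10], 0.58)]
ecru_pad [([247, 200, 15, 22], 0.42), ([233, 189, 26, 30], 0.2)]
rust_pad [([242, 234, 3, 6], 0.73)]
mat [([304, 134, 55, 103], 0.75)]
drawing [([428, 160, 62, 81], 0.91)]
1.0 [185.68165084 544.22348726 227.99524899] [1.79991633e+02 9.91517192e-05 1.61160089e+02] 91.11596614051265
```

View pics/scene0.png

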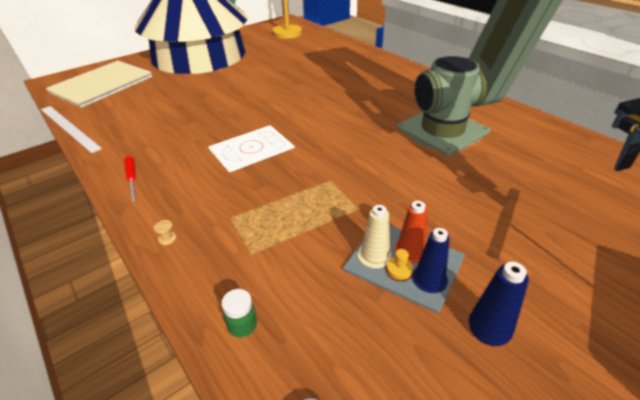

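View pics/top0.png

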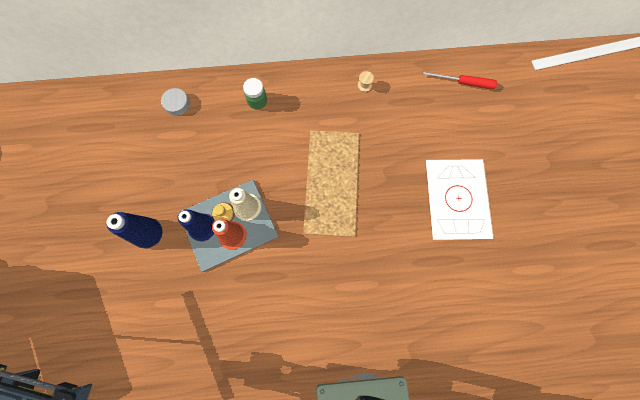

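```bash
cat > h.py <<'E'
import numpy as np,cv2
from workcell import status,cams,env,finder
def unproj(f,u,v,z):
    R=np.array(f["R"]);t=np.array(f["t"]);K=np.array(f["intrinsics"])
    d=R.T@np.linalg.solve(K,[u,v,1.]);c=-R.T@t
    return (c+d*(z-c[2])/d[2])[:2]
def proj(f,P):
    p=f["intrinsics"]@(f["R"]@np.array(P,float)+f["t"]);return p[:2]/p[2]
def tri(fs,uvs):
    A=[];b=[]
    for f,(u,v) in zip(fs,uvs):
        P=f["intrinsics"]@np.c_[f["R"],f["t"]]
        for k,w in((0,u),(1,v)):
            r=P[k]-w*P[2]; s=np.linalg.norm(r[:3]); A.append(r[:3]/s);b.append(-r[3]/s)
    return np.linalg.lstsq(np.array(A),np.array(b),rcond=None)[0]
def crop(f,x,y,w,h,k,name):
    cv2.imwrite(f"pics/{name}.png",cv2.resize(f["color"][y:y+h,x:x+w,::-1],None,fx=k,fy=k,interpolation=cv2.INTER_CUBIC))
E
python3 - <<'E'
from h import *
f=cams.grab_frame("top");crop(f,100,170,190,110,4,"topc")
g=cams.grab_frame("scene");crop(g,340,190,200,160,4,"scec")
# mat, drawing corners via trace
for q in("mat","drawing"):
    m=finder.trace(q,"top")[0]["pixels"].astype(np.uint8)
    r=cv2.minAreaRect(cv2.findNonZero(m)); c=cv2.boxPoints(r)
    print(q,[unproj(f,*p,3).round().tolist() for p in c],unproj(f,*r[0],3).round(1))
c=f["color"].astype(int);m=(c[...,0]>150)&(c[...,0]-c[...,1]>60);m[:,:430]=0;m[:,486:]=0;m[:170]=0;m[228:]=0
ys,xs=np.nonzero(m);(cx,cy)=(xs.min()+xs.max())/2,(ys.min()+ys.max())/2;print("circ",xs.min(),xs.max(),ys.min(),ys.max(),unproj(f,cx,cy,1.5),unproj(f,xs.mean(),ys.mean(),1.5))
E
```

```text
mat [[447.0, 105.0], [730.0, 70.0], [710.0, -69.0], [430.0, -24.0]] [574.   21.2]
drawing [[618.0, -231.0], [618.0, -390.0], [399.0, -364.0], [400.0, -214.0]] [ 505.6 -299.3]
circ 430 485 170 227 [ 504.78676953 -298.36613485] [ 500.4415411  -293.42756986]
```

View pics/topc.png

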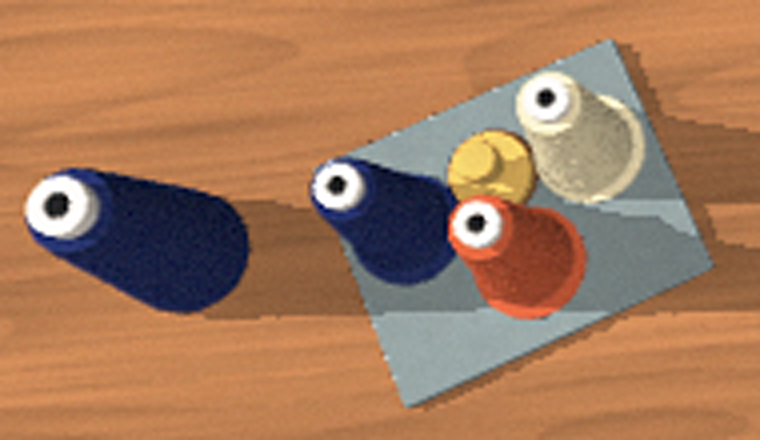

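View pics/scec.png

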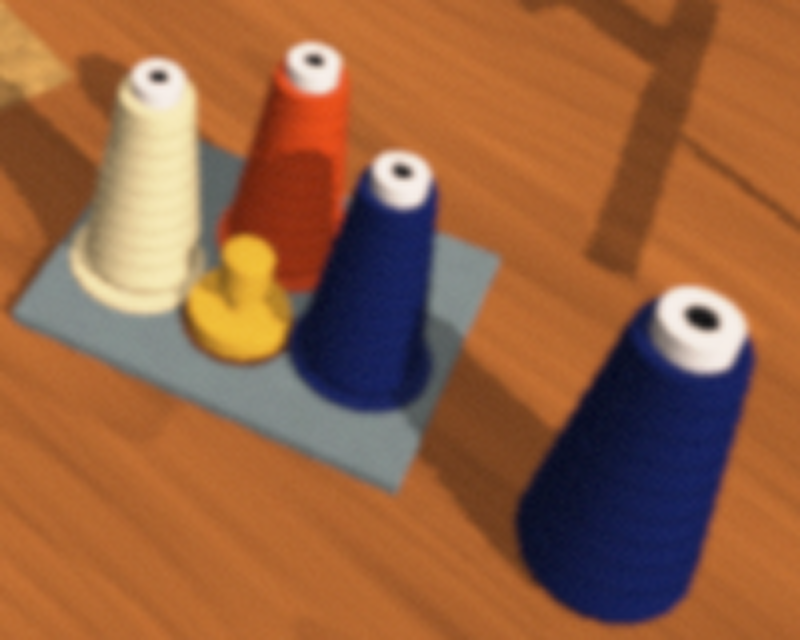

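The top crop shows the small navy cone (tip at top px ~184,216) on the board. The only look-alike is the big navy cone (tip ~114,221), which is off the board, so I choose the small one. Ecru tip is at ~(236,194), rust at ~(219,225), and the weight knob at ~(220,209).

```bash
python3 - <<'E'
from h import *
f=cams.grab_frame("top");g=cams.grab_frame("scene")
T=dict(navy=(337,185),ecru=(545,97),rust=(477,223),big=(57,206),weight=(480,158))
S=dict(navy=(403,171),ecru=(158,77),rust=(315,60),big=(703,318),weight=(249,240))
Z=dict(navy=141,ecru=141,rust=141,big=170,weight=58)
q=lambda p,x,y:(x+(p[0]+.5)/4-.5,y+(p[1]+.5)/4-.5)
for k in T:
    a=q(T[k],100,170);b=q(S[k],340,190)
    print(k,"tri",tri([f,g],[a,b]).round(1),"top",unproj(f,*a,Z[k]).round(1),"scene",unproj(g,*b,Z[k]).round(1))
print("board",[unproj(f,*q(p,100,170),10).round(1).tolist() for p in((612,40),(712,266),(405,406),(332,158))])
# mat & circle more carefully
c=f["color"].astype(int)
m=((c[...,0]-c[...,1]>60)&(c[...,0]-c[...,2]>60)).astype(np.uint8);m[:,:435]=0;m[:,482:]=0;m[:180]=0;m[:,:]*=1;m[216:]=0
p=cv2.findNonZero(m);(e,ax,an)=cv2.fitEllipse(cv2.convexHull(p));print("circ",e,ax,unproj(f,*e,1.5),cv2.boundingRect(m))
mm=finder.trace("mat","scene")[0]["pixels"].astype(np.uint8);r=cv2.approxPolyN(cv2.findNonZero(mm),4)[0]
print("matscene",[unproj(g,*p,4).round().tolist() for p in r])
mm=finder.trace("mat","top")[0]["pixels"].astype(np.uint8);r=cv2.approxPolyN(cv2.findNonZero(mm),4)[0]
print("mattop",[unproj(f,*p,4).round().tolist() for p in r])
E
```

```text
navy tri [488.9 353.9 141.3] top [489. 354.] scene [488.6 353.8]
ecru tri [528.3 240.1 141.5] top [528.2 240.5] scene [528.2 239.4]
rust tri [461.5 279.2 141.2] top [461.5 279.3] scene [461.3 279.1]
big tri [485.2 490.9 165.2] top [484.  488.5] scene [490.  492.1]
weight tri [515.1 296.   65. ] top [517.3 297.1] scene [509.3 292.7]
board [[599.4, 222.2], [447.5, 167.2], [378.8, 358.0], [537.2, 401.9]]
circ (458.3514099121094, 198.07217407226562) (25.414997100830078, 28.187294006347656) [ 505.71220609 -300.75109792] (445, 185, 28, 27)
matscene [[729.0, 72.0], [709.0, -70.0], [425.0, -24.0], [449.0, 109.0]]
mattop [[432.0, -22.0], [448.0, 107.0], [727.0, 63.0], [706.0, -67.0]]
```

Request:
apply_moves --pt "1 0.0171 -0.0152 0 0 0 -5.1" --pt "1 0.0171 -0.0152 0 0 0 -5.1" --pt "1 0.0171 -0.0152 0 0 0 -5.1" --pt "1 0.0171 -0.0152 0 0 0 -5.1" --pt "1 0.0171 -0.0152 0 0 0 -5.1" --newtons 15

```text
time_s: 1.82
ee_pos: [271.8, 467.5, 228.0]
ee_rot: [180.0, 0.0, 135.4]
force: [0.8, 0.5, 0.7]
gripper_width: 91.4
gripper_force: 0.0
```

Request:
apply_moves --pt "1 0.0171 -0.0152 0 0 0 -5.1" --pt "1 0.0171 -0.0152 0 0 0 -5.1" --pt "1 0.0171 -0.0152 0 0 0 -5.1" --pt "1 0.0171 -0.0152 0 0 0 -5.1" --pt "1 0.0171 -0.0152 0 0 0 -5.1"

```text
time_s: 2.23
ee_pos: [357.4, 391.4, 228.1]
ee_rot: [180.0, -0.0, 109.9]
force: [0.6, 0.3, -0.0]
gripper_width: 91.4
gripper_force: 0.0
```

Request:
apply_moves --pt "1 0.0171 -0.0152 0 0 0 0" --pt "1 0.0171 -0.0152 0 0 0 0" --pt "1 0.0171 -0.0152 0 0 0 0" --pt "1 0.0171 -0.0152 0 0 0 0" --pt "1 0.0171 -0.0152 0 0 0 0"

```text
time_s: 2.65
ee_pos: [443.0, 315.4, 228.1]
ee_rot: [180.0, -0.0, 110.2]
force: [0.5, 0.8, 0.2]
gripper_width: 91.2
gripper_force: 0.0
```

Request:
apply_moves --pt "1 0.0171 -0.0152 0 0 0 0" --pt "1 0.0171 -0.0152 0 0 0 0" --pt "1 0.0171 -0.0152 0 0 0 0" --pt "1 0.0171 -0.0152 0 0 0 0" --pt "1 0.0171 -0.0152 0 0 0 0"

```text
time_s: 3.07
ee_pos: [528.4, 239.3, 228.0]
ee_rot: [180.0, -0.0, 110.2]
force: [0.2, 0.8, 0.2]
gripper_width: 90.9
gripper_force: 0.0
```

Request:
apply_moves --pt "1 0 0 0 0 0 0" --pt "1 0 0 0 0 0 0"

```text
time_s: 3.23
ee_pos: [528.1, 239.6, 227.7]
ee_rot: [-180.0, -0.0, 110.0]
force: [0.3, 0.8, 0.0]
gripper_width: 91.3
gripper_force: 0.0
```

Request:
apply_moves --pt "1 0 0 -0.03 0 0 0" --pt "1 0 0 -0.03 0 0 0" --pt "1 0 0 -0.03 0 0 0" --pt "1 0 0 -0.02 0 0 0" --pt "1 0 0 -0.01 0 0 0"

```text
time_s: 3.65
ee_pos: [525.0, 240.3, 105.1]
ee_rot: [-179.7, -0.0, 110.2]
force: [-0.7, 0.1, 0.7]
gripper_width: 90.9
gripper_force: 0.0
```

Request:
apply_moves --pt "-1 0 0 0 0 0 0" --pt "-1 0 0 0 0 0 0" --pt "-1 0 0 0 0 0 0" --pt "-1 0 0 0 0 0 0" --pt "-1 0 0 0 0 0 0"

```text
time_s: 4.07
ee_pos: [528.4, 240.6, 109.4]
ee_rot: [179.8, -0.0, 110.2]
force: [0.6, -0.0, -0.1]
gripper_width: 61.1
gripper_force: 0.0
```

Request:
apply_moves --pt "-1 0 0 0 0 0 0" --pt "-1 0 0 0 0 0 0" --pt "-1 0 0 0 0 0 0"

```text
time_s: 4.32
ee_pos: [528.0, 240.3, 108.4]
ee_rot: [179.9, -0.0, 110.2]
force: [0.6, 1.2, 0.9]
gripper_width: 42.5
gripper_force: 14.9
```

Request:
apply_moves --pt "-1 0 0 0.005 0 0 0" --pt "-1 0 0 0.015 0 0 0" --pt "-1 0 0 0.02 0 0 0" --pt "-1 0 0 0.015 0 0 0" --pt "-1 0 0 0.005 0 0 0"

```text
time_s: 4.73
ee_pos: [528.7, 240.6, 170.4]
ee_rot: [179.8, -0.0, 110.2]
force: [0.2, -0.3, -1.0]
gripper_width: 42.2
gripper_force: 14.8
```

Request:
apply_moves --pt "-1 0.006 -0.01 0 0 0 0" --pt "-1 0.012 -0.02 0 0 0 0" --pt "-1 0.015 -0.024 0 0 0 0" --pt "-1 0.015 -0.024 0 0 0 0" --pt "-1 0.015 -0.024 0 0 0 0"

```text
time_s: 5.15
ee_pos: [590.6, 136.2, 166.5]
ee_rot: [-179.9, 0.0, 110.2]
force: [-0.3, 0.3, -1.9]
gripper_width: 42.2
gripper_force: 14.8
```

Request:
apply_moves --pt "-1 0.015 -0.024 0 0 0 0" --pt "-1 0.015 -0.024 0 0 0 0" --pt "-1 0.015 -0.024 0 0 0 0" --pt "-1 0.015 -0.024 0 0 0 0" --pt "-1 0.012 -0.02 0 0 0 0"

```text
time_s: 5.57
ee_pos: [663.0, 19.2, 166.1]
ee_rot: [-179.9, 0.0, 110.1]
force: [-0.1, -0.4, -1.5]
gripper_width: 42.4
gripper_force: 14.8
```

Request:
apply_moves --pt "-1 0.01 -0.016 0 0 0 0" --pt "-1 0 0 0 0 0 0" --pt "-1 0 0 -0.015 0 0 0" --pt "-1 0 0 -0.02 0 0 0" --pt "-1 0 0 -0.015 0 0 0"

```text
time_s: 5.98
ee_pos: [671.3, 5.8, 115.5]
ee_rot: [-179.8, -0.1, 110.1]
force: [-0.6, -0.5, -1.5]
gripper_width: 42.5
gripper_force: 14.8
```

Request:
apply_moves --pt "-1 0 0 -0.005 0 0 0" --pt "-1 0 0 0 0 0 0" --pt "-1 0 0 0 0 0 0"

```text
time_s: 6.23
ee_pos: [672.5, 6.2, 112.7]
ee_rot: [-180.0, -0.0, 110.2]
force: [0.1, -0.2, -0.6]
gripper_width: 42.4
gripper_force: 14.8
```

Request:
apply_moves --pt "-1 0 0 -0.004 0 0 0" --pt "-1 0 0 -0.004 0 0 0" --pt "-1 0 0 -0.003 0 0 0" --pt "-1 0 0 -0.002 0 0 0" --pt "-1 0 0 -0.001 0 0 0"

```text
time_s: 6.65
ee_pos: [672.6, 6.2, 99.4]
ee_rot: [180.0, 0.0, 110.2]
force: [-1.8, 0.8, 5.3]
gripper_width: 42.7
gripper_force: 15.2
```

Request:
apply_moves --pt "-1 0 0 0 0 0 0" --pt "-1 0 0 0 0 0 0"

```text
time_s: 6.82
ee_pos: [672.7, 6.2, 99.4]
ee_rot: [180.0, 0.0, 110.2]
force: [-1.9, 0.7, 2.0]
gripper_width: 42.6
gripper_force: 15.0
```

Request:
apply_moves --pt "1 0 0 0 0 0 0" --pt "1 0 0 0 0 0 0" --pt "1 0 0 0 0 0 0" --pt "1 0 0 0 0 0 0" --pt "1 0 0 0 0 0 0"

```text
time_s: 7.23
ee_pos: [672.8, 6.2, 98.9]
ee_rot: [180.0, 0.0, 110.2]
force: [-0.4, -0.1, 0.5]
gripper_width: 72.8
gripper_force: 0.0
```

Request:
apply_moves --pt "1 0 0 0.01 0 0 0" --pt "1 0 0 0.02 0 0 0" --pt "1 0 0 0.02 0 0 0" --pt "1 0 0 0.02 0 0 0" --pt "1 0 0 0 0 0 0"

```text
time_s: 7.65
ee_pos: [675.3, 6.2, 174.5]
ee_rot: [179.5, 0.2, 110.2]
force: [1.4, 0.8, 1.1]
gripper_width: 90.9
gripper_force: 0.0
```

Request:
apply_moves --pt "1 -0.015 0.0195 0 0 0 0" --pt "1 -0.015 0.0195 0 0 0 0" --pt "1 -0.015 0.0195 0 0 0 0" --pt "1 -0.015 0.0195 0 0 0 0" --pt "1 -0.015 0.0195 0 0 0 0"

```text
time_s: 8.07
ee_pos: [596.6, 104.4, 168.6]
ee_rot: [-180.0, -0.0, 110.1]
force: [0.1, 0.7, -0.2]
gripper_width: 91.2
gripper_force: 0.0
```

Request:
apply_moves --pt "1 -0.015 0.0195 0 0 0 0" --pt "1 -0.015 0.0195 0 0 0 0" --pt "1 -0.015 0.0195 0 0 0 0" --pt "1 -0.015 0.0195 0 0 0 0" --pt "1 -0.015 0.0195 0 0 0 0"

```text
time_s: 8.48
ee_pos: [521.6, 202.0, 168.7]
ee_rot: [-180.0, -0.0, 110.2]
force: [-0.0, 0.4, 0.5]
gripper_width: 91.3
gripper_force: 0.0
```

Request:
apply_moves --pt "1 -0.015 0.0195 0 0 0 0" --pt "1 -0.015 0.0195 0 0 0 0" --pt "1 -0.015 0.0195 0 0 0 0" --pt "1 -0.015 0.0195 0 0 0 0" --pt "1 0 0 0 0 0 0"

```text
time_s: 8.9
ee_pos: [460.0, 281.7, 168.8]
ee_rot: [-179.9, -0.1, 110.3]
force: [0.4, -0.2, -0.3]
gripper_width: 91.1
gripper_force: 0.0
```

```bash
python3 - <<'E'
from h import *
s=status.state();print(s["time_s"],s["ee_pos"].round(1))
g=cams.grab_frame("scene");cv2.imwrite("pics/s1.png",g["color"][:,:,::-1])
E
```

```text
8.9 [460.  281.7 168.8]
```

View pics/s1.png

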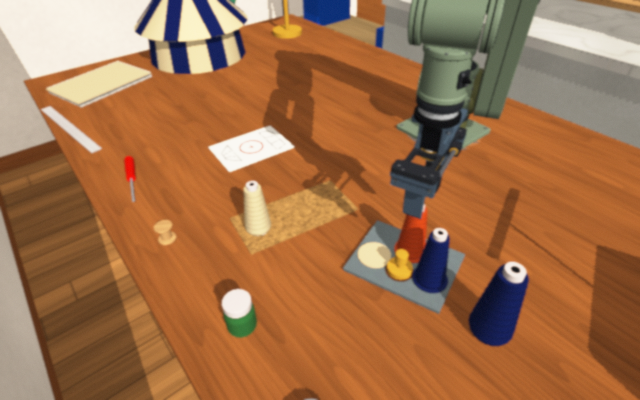

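Picture shows the ecru cone standing on the mat at (256,230) and the gripper above the rust cone (~415,200). Next: rust to the near end of the mat.

Request:
apply_moves --pt "1 0 0 -0.015 0 0 0" --pt "1 0 0 -0.02 0 0 0" --pt "1 0 0 -0.016 0 0 0" --pt "1 0 0 -0.01 0 0 0" --pt "-1 0 0 0 0 0 0"

```text
time_s: 9.37
ee_pos: [461.8, 277.8, 105.8]
ee_rot: [-179.7, 0.1, 110.1]
force: [0.2, 0.3, -0.1]
gripper_width: 87.0
gripper_force: 0.0
```

Request:
apply_moves --pt "-1 0 0 0 0 0 0" --pt "-1 0 0 0 0 0 0" --pt "-1 0 0 0 0 0 0" --pt "-1 0 0 0 0 0 0" --pt "-1 0 0 0 0 0 0"

```text
time_s: 9.78
ee_pos: [463.0, 279.3, 108.7]
ee_rot: [179.9, -0.0, 110.2]
force: [-0.3, -0.0, 0.3]
gripper_width: 53.8
gripper_force: 0.0
```

Request:
apply_moves --pt "-1 0 0 0 0 0 0" --pt "-1 0 0 0 0 0 0" --pt "-1 0 0 0 0 0 0"

```text
time_s: 10.03
ee_pos: [462.6, 279.3, 108.3]
ee_rot: [180.0, -0.0, 110.2]
force: [0.5, -0.2, 2.0]
gripper_width: 42.4
gripper_force: 15.0
```

Request:
apply_moves --pt "-1 0 0 0.005 0 0 0" --pt "-1 0 0 0.015 0 0 0" --pt "-1 0 0 0.02 0 0 0" --pt "-1 0 0 0.015 0 0 0" --pt "-1 0 0 0.005 0 0 0"

```text
time_s: 10.45
ee_pos: [463.8, 279.8, 170.3]
ee_rot: [179.8, -0.0, 110.2]
force: [0.5, -0.2, -2.0]
gripper_width: 42.2
gripper_force: 14.8
```

Request:
apply_moves --pt "-1 0.001 -0.012 0 0 0 0" --pt "-1 0.002 -0.022 0 0 0 0" --pt "-1 0.002 -0.025 0 0 0 0" --pt "-1 0.002 -0.025 0 0 0 0" --pt "-1 0.002 -0.025 0 0 0 0"

```text
time_s: 10.87
ee_pos: [470.6, 168.1, 166.6]
ee_rot: [-179.8, 0.0, 110.2]
force: [0.3, 0.5, -1.9]
gripper_width: 42.8
gripper_force: 14.8
```

Request:
apply_moves --pt "-1 0.002 -0.025 0 0 0 0" --pt "-1 0.002 -0.025 0 0 0 0" --pt "-1 0.002 -0.025 0 0 0 0" --pt "-1 0.002 -0.025 0 0 0 0" --pt "-1 0.002 -0.022 0 0 0 0"

```text
time_s: 11.28
ee_pos: [480.3, 45.8, 166.7]
ee_rot: [-179.8, -0.0, 110.1]
force: [0.4, -0.6, -1.7]
gripper_width: 42.4
gripper_force: 14.8
```

Request:
apply_moves --pt "-1 0.003 -0.013 0 0 0 0" --pt "-1 0 0 0 0 0 0" --pt "-1 0 0 -0.015 0 0 0" --pt "-1 0 0 -0.02 0 0 0" --pt "-1 0 0 -0.015 0 0 0"

```text
time_s: 11.7
ee_pos: [483.3, 35.1, 116.3]
ee_rot: [-179.9, -0.0, 110.1]
force: [-1.0, -0.1, -1.5]
gripper_width: 42.3
gripper_force: 14.8
```

Request:
apply_moves --pt "-1 0 0 -0.005 0 0 0" --pt "-1 0 0 -0.004 0 0 0" --pt "-1 0 0 -0.003 0 0 0" --pt "-1 0 0 -0.003 0 0 0" --pt "-1 0 0 -0.002 0 0 0"

```text
time_s: 12.12
ee_pos: [485.0, 35.3, 101.2]
ee_rot: [179.9, 0.0, 110.2]
force: [-0.7, 0.5, -1.6]
gripper_width: 42.5
gripper_force: 14.8
```

Request:
apply_moves --pt "-1 0 0 -0.001 0 0 0" --pt "-1 0 0 0 0 0 0" --pt "-1 0 0 0 0 0 0"

```text
time_s: 12.37
ee_pos: [484.9, 35.2, 100.3]
ee_rot: [180.0, 0.0, 110.2]
force: [0.7, 0.7, -1.3]
gripper_width: 42.8
gripper_force: 14.8
```

Request:
apply_moves --pt "-1 0 0 -0.001 0 0 0" --pt "-1 0 0 -0.0005 0 0 0" --pt "-1 0 0 0 0 0 0"

```text
time_s: 12.62
ee_pos: [485.0, 35.1, 99.2]
ee_rot: [179.9, 0.0, 110.2]
force: [-1.1, -0.6, 4.3]
gripper_width: 42.6
gripper_force: 15.1
```

Request:
apply_moves --pt "1 0 0 0 0 0 0" --pt "1 0 0 0 0 0 0" --pt "1 0 0 0 0 0 0" --pt "1 0 0 0 0 0 0" --pt "1 0 0 0 0 0 0"

```text
time_s: 13.03
ee_pos: [484.7, 35.2, 98.3]
ee_rot: [-180.0, -0.0, 110.2]
force: [-0.5, -0.6, 0.5]
gripper_width: 72.8
gripper_force: 0.0
```

Request:
apply_moves --pt "1 0 0 0.01 0 0 0" --pt "1 0 0 0.02 0 0 0" --pt "1 0 0 0.02 0 0 0" --pt "1 0 0 0.02 0 0 0" --pt "1 0 0 0 0 0 0"

```text
time_s: 13.45
ee_pos: [487.1, 35.4, 172.0]
ee_rot: [179.6, 0.1, 110.2]
force: [0.1, 0.2, 0.5]
gripper_width: 90.8
gripper_force: 0.0
```

Request:
apply_moves --pt "1 0 0.0245 0 0 0 0" --pt "1 0 0.0245 0 0 0 0" --pt "1 0 0.0245 0 0 0 0" --pt "1 0 0.0245 0 0 0 0" --pt "1 0 0.0245 0 0 0 0"

```text
time_s: 13.87
ee_pos: [484.1, 158.7, 167.6]
ee_rot: [-179.9, -0.0, 110.1]
force: [0.6, 0.0, 0.8]
gripper_width: 91.7
gripper_force: 0.0
```

Request:
apply_moves --pt "1 0.001 0.0245 0 0 0 0" --pt "1 0.001 0.0245 0 0 0 0" --pt "1 0.001 0.0245 0 0 0 0" --pt "1 0.001 0.0245 0 0 0 0" --pt "1 0 0.0245 0 0 0 0"

```text
time_s: 14.28
ee_pos: [488.3, 281.3, 167.4]
ee_rot: [-179.9, 0.0, 110.2]
force: [0.2, -0.4, 0.2]
gripper_width: 91.3
gripper_force: 0.0
```

Request:
apply_moves --pt "1 0 0.0245 0 0 0 0" --pt "1 0 0.0245 0 0 0 0" --pt "1 0 0.0245 0 0 0 0" --pt "1 0 0 0 0 0 0" --pt "1 0 0 0 0 0 0"

```text
time_s: 14.7
ee_pos: [488.1, 354.3, 167.1]
ee_rot: [-179.9, 0.0, 110.3]
force: [0.1, 0.3, -0.4]
gripper_width: 91.1
gripper_force: 0.0
```

Request:
apply_moves --pt "1 0 0 -0.015 0 0 0" --pt "1 0 0 -0.02 0 0 0" --pt "1 0 0 -0.015 0 0 0" --pt "1 0 0 -0.01 0 0 0" --pt "-1 0 0 0 0 0 0"

```text
time_s: 15.12
ee_pos: [487.3, 351.7, 105.9]
ee_rot: [-179.7, 0.1, 110.1]
force: [0.4, -0.5, -0.3]
gripper_width: 87.2
gripper_force: 0.0
```

Request:
apply_moves --pt "-1 0 0 0 0 0 0" --pt "-1 0 0 0 0 0 0" --pt "-1 0 0 0 0 0 0" --pt "-1 0 0 0 0 0 0" --pt "-1 0 0 0 0 0 0"

```text
time_s: 15.53
ee_pos: [489.0, 353.9, 109.2]
ee_rot: [179.9, -0.0, 110.2]
force: [0.7, 0.2, -0.2]
gripper_width: 54.1
gripper_force: 0.0
```

Request:
apply_moves --pt "-1 0 0 0 0 0 0" --pt "-1 0 0 0 0 0 0" --pt "-1 0 0 0 0 0 0"

```text
time_s: 15.78
ee_pos: [489.1, 354.0, 108.8]
ee_rot: [179.9, -0.0, 110.2]
force: [1.0, -0.5, 2.1]
gripper_width: 42.2
gripper_force: 15.0
```

Request:
apply_moves --pt "-1 0 0 0.01 0 0 0" --pt "-1 0 0 0.02 0 0 0" --pt "-1 0 0 0.02 0 0 0" --pt "-1 0 0 0.02 0 0 0" --pt "-1 0 0 0.01 0 0 0"

```text
time_s: 16.2
ee_pos: [489.3, 354.2, 191.3]
ee_rot: [179.8, -0.1, 110.2]
force: [0.5, 0.6, -1.2]
gripper_width: 42.0
gripper_force: 14.8
```

Request:
apply_moves --pt "-1 0.003 -0.012 0 0 0 0" --pt "-1 0.006 -0.022 0 0 0 0" --pt "-1 0.0065 -0.024 0 0 0 0" --pt "-1 0.0065 -0.024 0 0 0 0" --pt "-1 0.0065 -0.024 0 0 0 0"

```text
time_s: 16.62
ee_pos: [516.4, 245.4, 187.0]
ee_rot: [-179.8, 0.0, 110.2]
force: [-0.1, -0.0, -3.0]
gripper_width: 42.4
gripper_force: 14.8
```

Request:
apply_moves --pt "-1 0.0065 -0.024 0 0 0 0" --pt "-1 0.0065 -0.024 0 0 0 0" --pt "-1 0.0065 -0.024 0 0 0 0" --pt "-1 0.0065 -0.024 0 0 0 0" --pt "-1 0.0065 -0.024 0 0 0 0"

```text
time_s: 17.03
ee_pos: [548.7, 125.4, 187.0]
ee_rot: [-179.8, -0.0, 110.2]
force: [-0.2, -0.2, -1.5]
gripper_width: 42.4
gripper_force: 14.8
```

Request:
apply_moves --pt "-1 0.0065 -0.024 0 0 0 0" --pt "-1 0.0065 -0.024 0 0 0 0" --pt "-1 0.0065 -0.024 0 0 0 0" --pt "-1 0.006 -0.022 0 0 0 0" --pt "-1 0.004 -0.013 0 0 0 0"

```text
time_s: 17.45
ee_pos: [578.4, 17.6, 187.1]
ee_rot: [-179.8, 0.0, 110.1]
force: [0.2, -0.1, -2.4]
gripper_width: 42.2
gripper_force: 14.8
```

Request:
apply_moves --pt "-1 0 0 0 0 0 0" --pt "-1 0 0 0 0 0 0"

```text
time_s: 17.62
ee_pos: [578.5, 20.2, 187.6]
ee_rot: [-179.9, -0.1, 110.1]
force: [-0.1, -0.3, -1.5]
gripper_width: 42.1
gripper_force: 14.8
```

Request:
apply_moves --pt "-1 0 0 -0.015 0 0 0" --pt "-1 0 0 -0.02 0 0 0" --pt "-1 0 0 -0.02 0 0 0" --pt "-1 0 0 -0.015 0 0 0" --pt "-1 0 0 -0.007 0 0 0"

```text
time_s: 18.03
ee_pos: [577.1, 22.0, 109.0]
ee_rot: [-179.7, -0.1, 110.2]
force: [-0.3, 0.2, -2.3]
gripper_width: 42.3
gripper_force: 14.8
```

Request:
apply_moves --pt "-1 0 0 -0.004 0 0 0" --pt "-1 0 0 -0.003 0 0 0" --pt "-1 0 0 -0.002 0 0 0" --pt "-1 0 0 -0.001 0 0 0" --pt "-1 0 0 -0.001 0 0 0"

```text
time_s: 18.45
ee_pos: [579.6, 20.8, 101.2]
ee_rot: [179.9, 0.0, 110.2]
force: [0.3, 0.5, -1.9]
gripper_width: 41.9
gripper_force: 14.8
```

Request:
apply_moves --pt "-1 0 0 -0.001 0 0 0" --pt "-1 0 0 -0.0005 0 0 0" --pt "-1 0 0 0 0 0 0"

```text
time_s: 18.7
ee_pos: [579.7, 20.7, 99.8]
ee_rot: [179.9, 0.0, 110.2]
force: [0.5, -0.0, 1.9]
gripper_width: 42.6
gripper_force: 15.0
```

Request:
apply_moves --pt "1 0 0 0 0 0 0" --pt "1 0 0 0 0 0 0" --pt "1 0 0 0 0 0 0" --pt "1 0 0 0 0 0 0" --pt "1 0 0 0 0 0 0"

```text
time_s: 19.12
ee_pos: [579.1, 20.7, 98.9]
ee_rot: [-180.0, -0.0, 110.2]
force: [0.3, 0.3, -0.1]
gripper_width: 72.9
gripper_force: 0.0
```

Request:
apply_moves --pt "1 0 0 0.01 0 0 0" --pt "1 0 0 0.02 0 0 0" --pt "1 0 0 0.02 0 0 0" --pt "1 0 0 0.02 0 0 0" --pt "1 0 0 0.01 0 0 0"

```text
time_s: 19.53
ee_pos: [580.4, 20.7, 182.2]
ee_rot: [179.7, 0.1, 110.2]
force: [0.2, 0.1, -0.1]
gripper_width: 91.1
gripper_force: 0.0
```

```bash
python3 - <<'E'
from h import *
g=cams.grab_frame("scene");f=cams.grab_frame("top")
crop(f,160,160,160,110,5,"t2");crop(g,220,170,260,180,3,"s2")
E
```

```text
(no output)
```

View pics/t2.png

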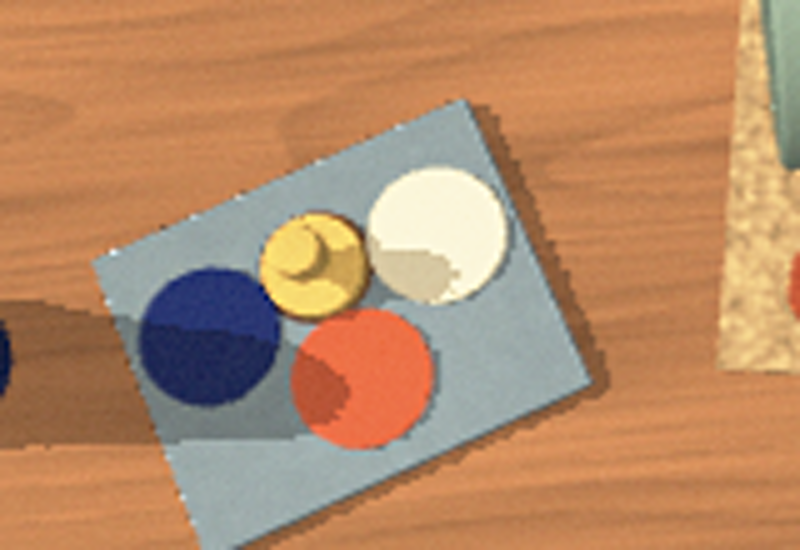

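View pics/s2.png

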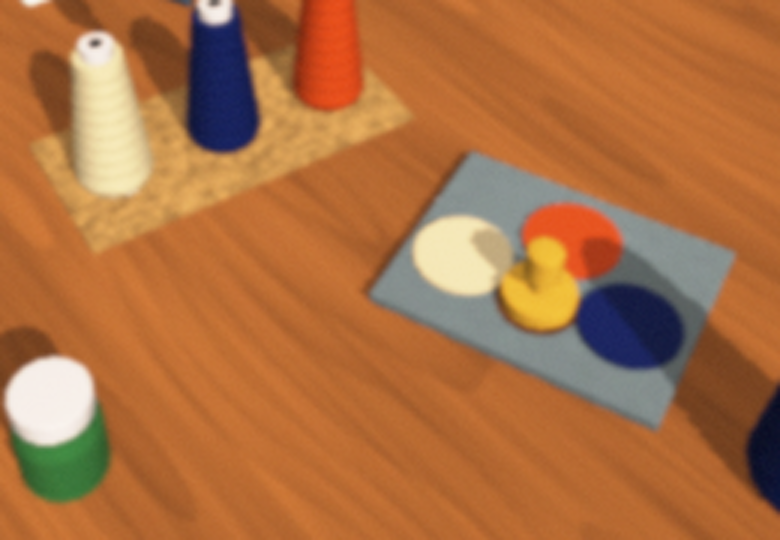

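All three cones stand on the mat. Pads are clear in both views and the weight disc is at top px ≈(223,213).

```bash
python3 - <<'E'
from h import *
g=cams.grab_frame("scene");f=cams.grab_frame("top")
T=dict(navy=(210,337,13),ecru=(438,235,13),rust=(363,379,13),wdisc=(314,264,20),wknob=(301,250,48))
S=dict(navy=(630,326,13),ecru=(462,255,13),rust=(572,242,13),wdisc=(541,290,20),wknob=(547,253,48))
for k in T:
    u,v,z=T[k];a=unproj(f,160+(u+.5)/5-.5,160+(v+.5)/5-.5,z)
    u,v,_=S[k];b=unproj(g,220+(u+.5)/3-.5,170+(v+.5)/3-.5,z)
    print(k,a.round(1),b.round(1))
s=status.state();print(s["ee_pos"])
E
```

```text
navy [486.6 353.9] [489.4 355.1]
ecru [528.6 238.7] [531.4 240. ]
rust [458.8 278.8] [462.8 280.8]
wdisc [517.5 299.7] [517.  300.4]
wknob [518.5 299.2] [510.2 295.4]
[578.7256274   20.69511646 178.53661202]
```

Request:
apply_moves --pt "1 -0.005 0.0233 0 0 0 0" --pt "1 -0.005 0.0233 0 0 0 0" --pt "1 -0.005 0.0233 0 0 0 0" --pt "1 -0.005 0.0233 0 0 0 0" --pt "1 -0.005 0.0233 0 0 0 0" --newtons 20

```text
time_s: 20.15
ee_pos: [552.9, 137.9, 177.2]
ee_rot: [-179.8, -0.0, 110.1]
force: [-0.4, 0.6, 0.3]
gripper_width: 91.2
gripper_force: 0.0
```

Request:
apply_moves --pt "1 -0.005 0.0233 0 0 0 0" --pt "1 -0.005 0.0233 0 0 0 0" --pt "1 -0.005 0.0233 0 0 0 0" --pt "1 -0.005 0.0233 0 0 0 0" --pt "1 -0.005 0.0233 0 0 0 0"

```text
time_s: 20.57
ee_pos: [527.9, 254.4, 177.1]
ee_rot: [-179.8, 0.0, 110.2]
force: [-0.4, -0.6, 0.1]
gripper_width: 91.4
gripper_force: 0.0
```

Request:
apply_moves --pt "1 -0.005 0.0233 0 0 0 0" --pt "1 -0.005 0.0233 0 0 0 0" --pt "1 0 0 0 0 0 0" --pt "1 0 0 -0.02 0 0 0" --pt "1 0 0 -0.03 0 0 0"

```text
time_s: 20.98
ee_pos: [520.4, 301.2, 129.8]
ee_rot: [179.7, -0.0, 110.2]
force: [0.7, 0.4, -0.7]
gripper_width: 91.4
gripper_force: 0.0
```

Request:
apply_moves --pt "1 0 0 -0.03 0 0 0" --pt "1 0 0 -0.02 0 0 0" --pt "1 0 0 -0.012 0 0 0" --pt "1 0 0 -0.005 0 0 0" --pt "1 0 0 0 0 0 0"

```text
time_s: 21.4
ee_pos: [517.9, 299.2, 59.7]
ee_rot: [-179.7, 0.1, 110.1]
force: [0.3, 0.1, 0.3]
gripper_width: 91.2
gripper_force: 0.0
```

Request:
apply_moves --pt "1 0 0 0 0 0 0" --pt "1 0 0 0 0 0 0"

```text
time_s: 21.57
ee_pos: [519.8, 300.4, 62.8]
ee_rot: [179.9, -0.0, 110.2]
force: [0.2, 0.1, 0.9]
gripper_width: 91.1
gripper_force: 0.0
```

Request:
apply_moves --pt "1 -0.001 0 -0.008 0 0 0" --pt "1 0 0 -0.007 0 0 0" --pt "1 0 0 -0.004 0 0 0" --pt "-1 0 0 0 0 0 0" --pt "-1 0 0 0 0 0 0"

```text
time_s: 21.98
ee_pos: [517.9, 300.2, 42.6]
ee_rot: [-180.0, 0.0, 110.2]
force: [-0.0, 0.5, 0.2]
gripper_width: 80.9
gripper_force: 0.0
```

Request:
apply_moves --pt "-1 0 0 0 0 0 0" --pt "-1 0 0 0 0 0 0" --pt "-1 0 0 0 0 0 0" --pt "-1 0 0 0 0 0 0" --pt "-1 0 0 0 0 0 0"

```text
time_s: 22.4
ee_pos: [518.3, 300.4, 43.1]
ee_rot: [180.0, -0.0, 110.2]
force: [-0.2, 0.0, -0.0]
gripper_width: 47.5
gripper_force: 0.0
```

Request:
apply_moves --pt "-1 0 0 0 0 0 0" --pt "-1 0 0 0 0 0 0" --pt "-1 0 0 0 0 0 0" --pt "-1 0 0 0 0 0 0" --pt "-1 0 0 0 0 0 0"

```text
time_s: 22.82
ee_pos: [518.0, 300.2, 43.0]
ee_rot: [-180.0, 0.0, 110.2]
force: [-1.2, -0.3, 0.1]
gripper_width: 25.2
gripper_force: 20.0
```

```bash
python3 - <<'E'
from h import *
g=cams.grab_frame("scene");crop(g,340,200,160,120,5,"s3")
E
```

View pics/s3.png

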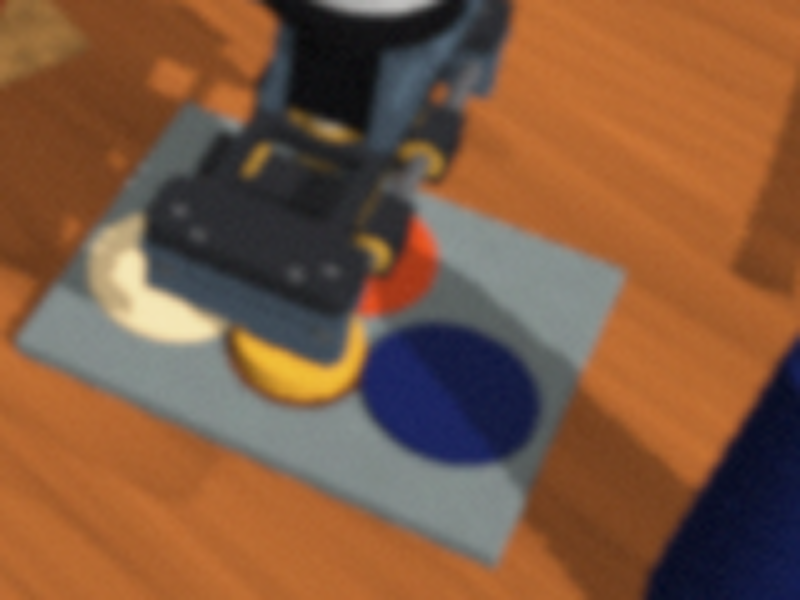

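Gripper holds the knob (width 25 mm). Lift high and carry over the mat to the circle at about (505.5, -300).

Request:
apply_moves --pt "-1 0 0 0.005 0 0 0" --pt "-1 0 0 0.015 0 0 0" --pt "-1 0 0 0.02 0 0 0" --pt "-1 0 0 0.02 0 0 0" --pt "-1 0 0 0.025 0 0 0"

```text
time_s: 23.28
ee_pos: [517.1, 299.7, 127.5]
ee_rot: [-179.8, 0.0, 110.2]
force: [0.3, -0.6, -3.1]
gripper_width: 25.5
gripper_force: 20.0
```

Request:
apply_moves --pt "-1 0 0 0.025 0 0 0" --pt "-1 0 0 0.02 0 0 0" --pt "-1 0 0 0.02 0 0 0" --pt "-1 0 0 0.005 0 0 0" --pt "-1 0 0 0 0 0 0"

```text
time_s: 23.7
ee_pos: [518.7, 300.6, 199.4]
ee_rot: [179.8, -0.0, 110.2]
force: [0.2, -0.4, -2.9]
gripper_width: 25.5
gripper_force: 20.0
```

Request:
apply_moves --pt "-1 0 -0.01 0 0 0 0" --pt "-1 0 -0.02 0 0 0 0" --pt "-1 0 -0.025 0 0 0 0" --pt "-1 0 -0.025 0 0 0 0" --pt "-1 -0.0025 -0.025 0 0 0 0"

```text
time_s: 24.12
ee_pos: [514.6, 193.3, 195.6]
ee_rot: [-179.8, 0.0, 110.2]
force: [0.4, -0.7, -3.6]
gripper_width: 25.4
gripper_force: 20.0
```

Request:
apply_moves --pt "-1 0 -0.025 0 0 0 0" --pt "-1 0 -0.025 0 0 0 0" --pt "-1 0 -0.025 0 0 0 0" --pt "-1 0 -0.025 0 0 0 0" --pt "-1 -0.0025 -0.025 0 0 0 0"

```text
time_s: 24.53
ee_pos: [511.9, 68.3, 195.9]
ee_rot: [-179.8, -0.0, 110.2]
force: [0.1, -0.3, -2.5]
gripper_width: 25.4
gripper_force: 20.0
```

Request:
apply_moves --pt "-1 0 -0.025 0 0 0 0" --pt "-1 0 -0.025 0 0 0 0" --pt "-1 0 -0.025 0 0 0 0" --pt "-1 0 -0.025 0 0 0 0" --pt "-1 -0.0025 -0.025 0 0 0 0"

```text
time_s: 24.95
ee_pos: [509.2, -56.4, 195.9]
ee_rot: [-179.8, -0.1, 110.2]
force: [0.4, 0.3, -2.7]
gripper_width: 25.5
gripper_force: 20.0
```

Request:
apply_moves --pt "-1 0 -0.025 0 0 0 0" --pt "-1 0 -0.025 0 0 0 0" --pt "-1 0 -0.025 0 0 0 0" --pt "-1 0 -0.025 0 0 0 0" --pt "-1 -0.0025 -0.025 0 0 0 0"

```text
time_s: 25.37
ee_pos: [506.6, -181.1, 195.8]
ee_rot: [-179.8, -0.1, 110.2]
force: [0.4, 0.3, -3.0]
gripper_width: 25.6
gripper_force: 20.0
```

Request:
apply_moves --pt "-1 0 -0.025 0 0 0 0" --pt "-1 0 -0.025 0 0 0 0" --pt "-1 0 -0.025 0 0 0 0" --pt "-1 0 -0.015 0 0 0 0" --pt "-1 -0.0025 -0.005 0 0 0 0"

```text
time_s: 25.78
ee_pos: [504.7, -276.8, 196.1]
ee_rot: [-179.9, -0.1, 110.0]
force: [0.2, -0.1, -2.6]
gripper_width: 25.3
gripper_force: 20.0
```

Request:
apply_moves --pt "-1 0 0 0 0 0 0" --pt "-1 0 0 0 0 0 0" --pt "-1 0 0 0 0 0 0"

```text
time_s: 26.03
ee_pos: [505.4, -273.4, 197.7]
ee_rot: [-180.0, -0.1, 110.2]
force: [0.5, 0.2, -3.9]
gripper_width: 25.5
gripper_force: 20.0
```

Request:
apply_moves --pt "-1 0 -0.01 0 0 0 0" --pt "-1 0 -0.0115 0 0 0 0" --pt "-1 0 -0.005 -0.01 0 0 0" --pt "-1 0 0 -0.02 0 0 0" --pt "-1 0 0 -0.025 0 0 0"

```text
time_s: 26.45
ee_pos: [506.7, -302.7, 143.4]
ee_rot: [179.8, 0.2, 110.1]
force: [-0.5, -0.3, -2.6]
gripper_width: 25.6
gripper_force: 20.0
```

Request:
apply_moves --pt "-1 0 0 -0.025 0 0 0" --pt "-1 0 0 -0.025 0 0 0" --pt "-1 0 0 -0.02 0 0 0" --pt "-1 0 0 -0.015 0 0 0" --pt "-1 0 0 -0.008 0 0 0"

```text
time_s: 26.87
ee_pos: [504.3, -300.8, 47.1]
ee_rot: [-179.9, -0.2, 110.1]
force: [0.4, 0.4, -3.8]
gripper_width: 25.1
gripper_force: 20.0
```

Request:
apply_moves --pt "-1 0 0 0 0 0 0" --pt "-1 0 0 0 0 0 0" --pt "-1 0 0 0 0 0 0"

```text
time_s: 27.12
ee_pos: [506.5, -301.8, 50.9]
ee_rot: [179.9, 0.1, 110.2]
force: [0.4, -0.5, -2.2]
gripper_width: 24.8
gripper_force: 20.0
```

```bash
python3 - <<'E'
from h import *
s=status.state();print(s["ee_pos"])
f=cams.grab_frame("top");g=cams.grab_frame("scene")
a=cv2.resize(f["color"][150:250,415:505,::-1],(400,444),interpolation=2);b=cv2.resize(g["color"][105:194,200:280,::-1],(400,444),interpolation=2)
cv2.imwrite("pics/d1.png",np.hstack([a,b]))
E
```

```text
[ 506.49925556 -301.82227917   50.94418123]
```

View pics/d1.png

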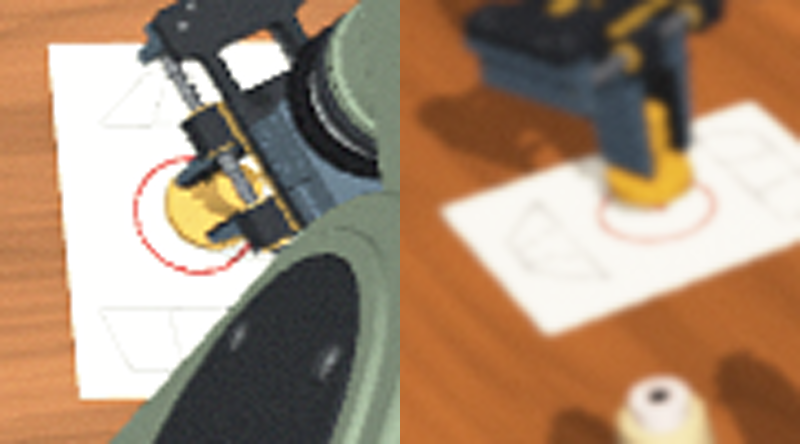

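Weight hangs just above the sheet over the circle, as expected. Lowering.

Request:
apply_moves --pt "-1 -0.0005 0.0015 -0.005 0 0 0" --pt "-1 0 0 -0.004 0 0 0" --pt "-1 0 0 -0.003 0 0 0" --pt "-1 0 0 -0.001 0 0 0" --pt "-1 0 0 -0.001 0 0 0"

```text
time_s: 27.63
ee_pos: [505.0, -299.6, 35.6]
ee_rot: [-180.0, -0.0, 110.2]
force: [0.3, -0.8, -3.0]
gripper_width: 25.8
gripper_force: 20.0
```

Request:
apply_moves --pt "-1 0 0 -0.001 0 0 0" --pt "-1 0 0 0 0 0 0" --pt "-1 0 0 0 0 0 0"

```text
time_s: 27.88
ee_pos: [505.2, -299.7, 35.0]
ee_rot: [180.0, 0.0, 110.2]
force: [0.0, -0.2, -3.2]
gripper_width: 25.7
gripper_force: 20.0
```

```bash
python3 - <<'E'
from h import *
f=cams.grab_frame("top");g=cams.grab_frame("scene")
a=cv2.resize(f["color"][150:250,415:505,::-1],(400,444),interpolation=2);b=cv2.resize(g["color"][105:194,200:280,::-1],(400,444),interpolation=2)
cv2.imwrite("pics/d2.png",np.hstack([a,b]))
E
```

```text
(no output)
```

View pics/d2.png

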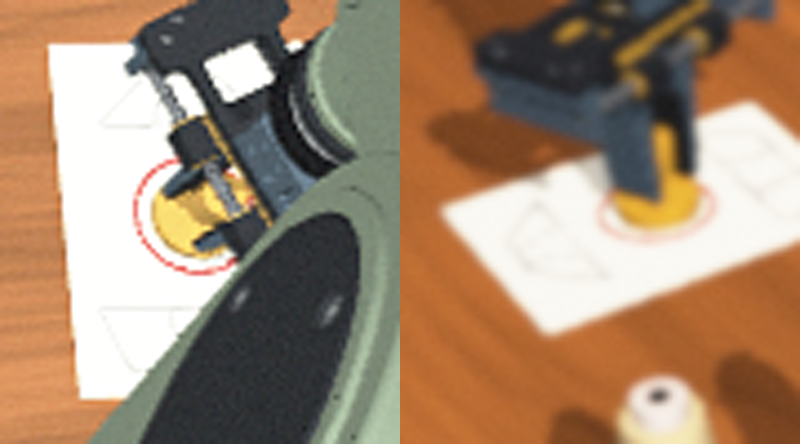

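Centred within a millimetre or two in both views. Touch down.

Request:
apply_moves --pt "-1 0 0 -0.0005 0 0 0" --pt "-1 0 0 -0.0005 0 0 0" --pt "-1 0 0 0 0 0 0" --pt "-1 0 0 0 0 0 0"

```text
time_s: 28.32
ee_pos: [505.3, -299.8, 34.5]
ee_rot: [180.0, 0.0, 110.2]
force: [-1.3, 0.7, 2.0]
gripper_width: 25.6
gripper_force: 20.0
```

Request:
apply_moves --pt "1 0 0 0 0 0 0" --pt "1 0 0 0 0 0 0" --pt "1 0 0 0 0 0 0" --pt "1 0 0 0 0 0 0" --pt "1 0 0 0 0 0 0"

```text
time_s: 28.73
ee_pos: [505.2, -299.7, 34.0]
ee_rot: [180.0, 0.0, 110.2]
force: [-0.3, -0.0, 0.2]
gripper_width: 55.9
gripper_force: 0.0
```

Request:
apply_moves --pt "1 0 0 0.01 0 0 0" --pt "1 0 0 0.02 0 0 0" --pt "1 0 0 0.03 0 0 0" --pt "1 0 0 0.03 0 0 0" --pt "1 0 0 0.03 0 0 0" --newtons 15

```text
time_s: 29.15
ee_pos: [505.0, -299.6, 155.9]
ee_rot: [180.0, 0.0, 110.2]
force: [-0.3, -0.5, -0.0]
gripper_width: 89.1
gripper_force: 0.0
```

Request:
apply_moves --pt "1 0 0 0.02 0 0 0" --pt "1 0 0 0.01 0 0 0" --pt "1 0.005 0.0215 0 0 0 0" --pt "1 0.005 0.0215 0 0 0 0" --pt "1 0.005 0.0215 0 0 0 0"

```text
time_s: 29.57
ee_pos: [519.8, -234.5, 183.9]
ee_rot: [-180.0, -0.0, 110.1]
force: [0.3, -0.4, -0.0]
gripper_width: 91.0
gripper_force: 0.0
```

Request:
apply_moves --pt "1 0.005 0.0215 0 0 0 0" --pt "1 0.005 0.0215 0 0 0 0" --pt "1 0.005 0.0215 0 0 0 0" --pt "1 0.005 0.0215 0 0 0 0" --pt "1 0.005 0.0215 0 0 0 0"

```text
time_s: 29.98
ee_pos: [544.8, -126.5, 183.5]
ee_rot: [-179.9, -0.0, 110.2]
force: [0.5, -0.4, 0.6]
gripper_width: 91.3
gripper_force: 0.0
```

Request:
apply_moves --pt "1 0.005 0.0215 0 0 0 0" --pt "1 0.005 0.0215 0 0 0 0" --pt "1 0.005 0.0215 0 0 0 0" --pt "1 0.005 0.0215 0 0 0 0" --pt "1 0.005 0.0215 0 0 0 0"

```text
time_s: 30.4
ee_pos: [569.8, -19.1, 183.5]
ee_rot: [-179.9, -0.0, 110.2]
force: [0.1, -0.6, 0.2]
gripper_width: 91.3
gripper_force: 0.0
```

Request:
apply_moves --pt "1 0.005 0.02 0 0 0 0" --pt "1 0.004 0.02 0 0 0 0" --pt "1 0 0 0 0 0 0" --pt "1 0 0 0 0 0 0"

```text
time_s: 30.73
ee_pos: [578.8, 20.4, 183.5]
ee_rot: [-179.9, -0.0, 110.3]
force: [-0.0, -1.2, -0.2]
gripper_width: 91.3
gripper_force: 0.0
```

```bash
python3 - <<'E'
from h import *
f=cams.grab_frame("top");g=cams.grab_frame("scene")
print(status.state()["ee_pos"])
a=cv2.resize(f["color"][120:250,300:500,::-1],(700,455),interpolation=2)
cv2.imwrite("pics/d3.png",a)
E
```

```text
[578.7159392   19.15183267 183.64173523]
```

View pics/d3.png

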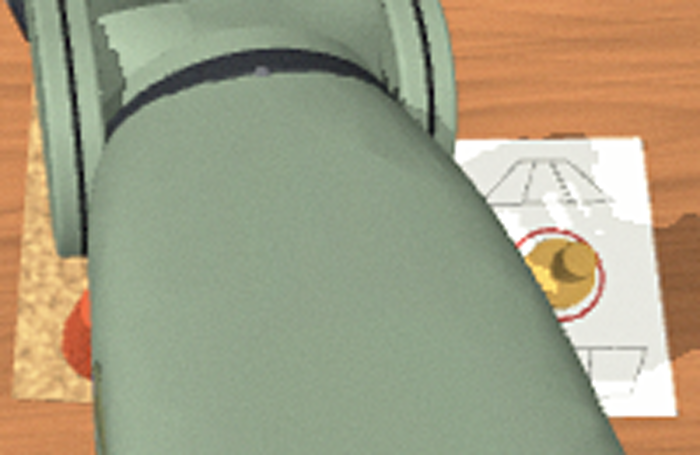

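Weight stands centred in the circle (d3 px ~560,275). Now returning navy.

Request:
apply_moves --pt "1 0 0 -0.02 0 0 0" --pt "1 0 0 -0.025 0 0 0" --pt "1 0 0 -0.02 0 0 0" --pt "1 0 0 -0.012 0 0 0" --pt "1 0 0 -0.007 0 0 0"

```text
time_s: 31.25
ee_pos: [577.8, 18.5, 98.1]
ee_rot: [-179.8, -0.1, 110.1]
force: [0.3, -0.6, 0.2]
gripper_width: 91.1
gripper_force: 0.0
```

Request:
apply_moves --pt "1 0 0 0 0 0 0" --pt "-1 0 0 0 0 0 0" --pt "-1 0 0 0 0 0 0" --pt "-1 0 0 0 0 0 0" --pt "-1 0 0 0 0 0 0"

```text
time_s: 31.67
ee_pos: [579.7, 19.7, 100.9]
ee_rot: [179.9, 0.0, 110.2]
force: [0.5, -0.5, -0.4]
gripper_width: 67.5
gripper_force: 0.0
```

Request:
apply_moves --pt "-1 0 0 0 0 0 0" --pt "-1 0 0 0 0 0 0" --pt "-1 0 0 0 0 0 0" --pt "-1 0 0 0 0 0 0" --pt "-1 0 0 0 0 0 0"

```text
time_s: 32.08
ee_pos: [579.5, 19.9, 100.1]
ee_rot: [179.9, 0.0, 110.2]
force: [1.2, -0.2, 0.2]
gripper_width: 42.5
gripper_force: 14.9
```

Request:
apply_moves --pt "-1 0 0 0.01 0 0 0" --pt "-1 0 0 0.02 0 0 0" --pt "-1 0 0 0.02 0 0 0" --pt "-1 0 0 0.015 0 0 0" --pt "-1 0 0 0.005 0 0 0"

```text
time_s: 32.5
ee_pos: [580.3, 19.8, 172.9]
ee_rot: [179.8, 0.1, 110.2]
force: [1.3, 0.3, -1.7]
gripper_width: 42.2
gripper_force: 14.8
```

Request:
apply_moves --pt "-1 -0.003 0.012 0 0 0 0" --pt "-1 -0.006 0.022 0 0 0 0" --pt "-1 -0.0065 0.024 0 0 0 0" --pt "-1 -0.0065 0.024 0 0 0 0" --pt "-1 -0.0065 0.024 0 0 0 0"

```text
time_s: 32.92
ee_pos: [548.9, 127.3, 168.6]
ee_rot: [-179.8, -0.1, 110.1]
force: [0.6, 0.4, -1.3]
gripper_width: 42.1
gripper_force: 14.8
```

Request:
apply_moves --pt "-1 -0.0065 0.024 0 0 0 0" --pt "-1 -0.0065 0.024 0 0 0 0" --pt "-1 -0.0065 0.024 0 0 0 0" --pt "-1 -0.0065 0.024 0 0 0 0" --pt "-1 -0.0065 0.024 0 0 0 0"

```text
time_s: 33.33
ee_pos: [516.2, 247.3, 168.5]
ee_rot: [-179.8, -0.0, 110.2]
force: [-0.1, -0.1, -1.8]
gripper_width: 42.4
gripper_force: 14.8
```

Request:
apply_moves --pt "-1 -0.0065 0.024 0 0 0 0" --pt "-1 -0.0065 0.024 0 0 0 0" --pt "-1 -0.0065 0.024 0 0 0 0" --pt "-1 -0.006 0.022 0 0 0 0" --pt "-1 -0.0045 0.013 0 0 0 0"

```text
time_s: 33.75
ee_pos: [486.1, 355.2, 168.5]
ee_rot: [-179.8, -0.0, 110.3]
force: [-0.2, 0.4, -1.3]
gripper_width: 42.0
gripper_force: 14.8
```

Request:
apply_moves --pt "-1 0 0 0 0 0 0" --pt "-1 0 0 -0.015 0 0 0" --pt "-1 0 0 -0.02 0 0 0" --pt "-1 0 0 -0.012 0 0 0" --pt "-1 0 0 -0.005 0 0 0"

```text
time_s: 34.17
ee_pos: [486.6, 351.0, 115.3]
ee_rot: [-179.7, 0.1, 110.1]
force: [-0.9, -0.5, -1.4]
gripper_width: 42.6
gripper_force: 14.8
```

Request:
apply_moves --pt "-1 0 0 0 0 0 0" --pt "-1 0 0 0 0 0 0" --pt "-1 0 0 0 0 0 0"

```text
time_s: 34.42
ee_pos: [488.8, 352.9, 118.9]
ee_rot: [179.9, -0.0, 110.1]
force: [0.7, -0.5, -2.4]
gripper_width: 42.4
gripper_force: 14.8
```

Request:
apply_moves --pt "-1 -0.0005 0.001 -0.004 0 0 0" --pt "-1 0 0 -0.003 0 0 0" --pt "-1 0 0 -0.001 0 0 0" --pt "-1 0 0 -0.001 0 0 0" --pt "-1 0 0 0 0 0 0"

```text
time_s: 34.83
ee_pos: [487.6, 353.9, 109.1]
ee_rot: [180.0, -0.0, 110.2]
force: [-0.3, 0.6, -0.9]
gripper_width: 42.2
gripper_force: 14.9
```

Request:
apply_moves --pt "-1 0 0 -0.0005 0 0 0" --pt "-1 0 0 0 0 0 0" --pt "-1 0 0 0 0 0 0"

```text
time_s: 35.08
ee_pos: [487.8, 354.0, 109.0]
ee_rot: [180.0, -0.0, 110.2]
force: [-0.4, 0.6, 2.1]
gripper_width: 42.4
gripper_force: 15.0
```

Request:
apply_moves --pt "1 0 0 0 0 0 0" --pt "1 0 0 0 0 0 0" --pt "1 0 0 0 0 0 0" --pt "1 0 0 0 0 0 0" --pt "1 0 0 0 0 0 0"

```text
time_s: 35.5
ee_pos: [487.7, 353.8, 108.3]
ee_rot: [-180.0, 0.0, 110.2]
force: [-0.5, -0.4, 0.0]
gripper_width: 72.8
gripper_force: 0.0
```

Request:
apply_moves --pt "1 0 0 0.01 0 0 0" --pt "1 0 0 0.02 0 0 0" --pt "1 0 0 0.02 0 0 0" --pt "1 0 0 0.02 0 0 0" --pt "1 0 0 0 0 0 0"

```text
time_s: 35.92
ee_pos: [489.8, 355.3, 183.5]
ee_rot: [179.5, -0.1, 110.2]
force: [0.2, 0.6, 0.1]
gripper_width: 91.2
gripper_force: 0.0
```

Request:
apply_moves --pt "1 -0.001 -0.0245 0 0 0 0" --pt "1 -0.001 -0.0245 0 0 0 0" --pt "1 -0.001 -0.0245 0 0 0 0" --pt "1 0 -0.0245 0 0 0 0" --pt "1 0 -0.0245 0 0 0 0"

```text
time_s: 36.33
ee_pos: [484.2, 230.1, 178.2]
ee_rot: [-180.0, 0.0, 110.2]
force: [-0.8, 0.4, 0.2]
gripper_width: 91.3
gripper_force: 0.0
```

Request:
apply_moves --pt "1 0 -0.0245 0 0 0 0" --pt "1 0 -0.0245 0 0 0 0" --pt "1 0 -0.0245 0 0 0 0" --pt "1 0 -0.0245 0 0 0 0" --pt "1 0 -0.0245 0 0 0 0"

```text
time_s: 36.75
ee_pos: [484.2, 107.6, 178.2]
ee_rot: [-180.0, -0.0, 110.2]
force: [0.6, -1.2, -0.5]
gripper_width: 91.3
gripper_force: 0.0
```

Request:
apply_moves --pt "1 0 -0.0245 0 0 0 0" --pt "1 0 -0.0245 0 0 0 0" --pt "1 0 -0.0245 0 0 0 0" --pt "1 0 0 0 0 0 0" --pt "1 0 0 0 0 0 0"

```text
time_s: 37.17
ee_pos: [484.4, 34.5, 178.3]
ee_rot: [-180.0, -0.0, 110.0]
force: [-0.4, 1.2, -0.4]
gripper_width: 91.0
gripper_force: 0.0
```

Request:
apply_moves --pt "1 0 0 0 0 0 0" --pt "1 0 0 0 0 0 0"

```text
time_s: 37.33
ee_pos: [484.6, 36.1, 178.3]
ee_rot: [-180.0, -0.0, 110.2]
force: [-0.6, -0.1, 0.0]
gripper_width: 91.6
gripper_force: 0.0
```

Request:
apply_moves --pt "1 0 0 -0.02 0 0 0" --pt "1 0 0 -0.025 0 0 0" --pt "1 0 0 -0.018 0 0 0" --pt "1 0 0 -0.01 0 0 0" --pt "1 0 0 -0.0055 0 0 0"

```text
time_s: 37.75
ee_pos: [483.7, 36.3, 98.4]
ee_rot: [-179.8, -0.1, 110.3]
force: [0.5, 0.8, -0.3]
gripper_width: 91.4
gripper_force: 0.0
```

Request:
apply_moves --pt "1 0 0 0 0 0 0" --pt "-1 0 0 0 0 0 0" --pt "-1 0 0 0 0 0 0" --pt "-1 0 0 0 0 0 0" --pt "-1 0 0 0 0 0 0"

```text
time_s: 38.17
ee_pos: [485.2, 35.4, 100.7]
ee_rot: [179.9, 0.0, 110.2]
force: [-0.7, -0.0, 0.0]
gripper_width: 67.6
gripper_force: 0.0
```

Request:
apply_moves --pt "-1 0 0 0 0 0 0" --pt "-1 0 0 0 0 0 0" --pt "-1 0 0 0 0 0 0" --pt "-1 0 0 0 0 0 0" --pt "-1 0 0 0 0 0 0"

```text
time_s: 38.58
ee_pos: [484.7, 35.3, 100.0]
ee_rot: [180.0, 0.0, 110.2]
force: [-0.3, -0.3, 0.7]
gripper_width: 42.2
gripper_force: 15.0
```

Request:
apply_moves --pt "-1 0 0 0.01 0 0 0" --pt "-1 0 0 0.02 0 0 0" --pt "-1 0 0 0.02 0 0 0" --pt "-1 0 0 0.015 0 0 0" --pt "-1 0 0 0.005 0 0 0"

```text
time_s: 39.0
ee_pos: [485.8, 35.4, 172.0]
ee_rot: [179.8, 0.1, 110.2]
force: [-0.5, -0.3, -0.7]
gripper_width: 42.2
gripper_force: 14.8
```

Request:
apply_moves --pt "-1 -0.001 0.012 0 0 0 0" --pt "-1 -0.002 0.022 0 0 0 0" --pt "-1 -0.002 0.025 0 0 0 0" --pt "-1 -0.002 0.025 0 0 0 0" --pt "-1 -0.002 0.025 0 0 0 0"

```text
time_s: 39.42
ee_pos: [474.3, 145.8, 168.4]
ee_rot: [-179.8, -0.0, 110.1]
force: [-0.4, -0.2, -1.7]
gripper_width: 42.6
gripper_force: 14.8
```

Request:
apply_moves --pt "-1 -0.002 0.025 0 0 0 0" --pt "-1 -0.002 0.025 0 0 0 0" --pt "-1 -0.002 0.025 0 0 0 0" --pt "-1 -0.002 0.025 0 0 0 0" --pt "-1 -0.002 0.022 0 0 0 0"

```text
time_s: 39.83
ee_pos: [464.1, 268.3, 168.2]
ee_rot: [-179.8, -0.0, 110.2]
force: [0.6, -0.6, -1.1]
gripper_width: 42.6
gripper_force: 14.8
```

Request:
apply_moves --pt "-1 -0.004 0.013 0 0 0 0" --pt "-1 0 0 -0.015 0 0 0" --pt "-1 0 0 -0.02 0 0 0" --pt "-1 0 0 -0.012 0 0 0" --pt "-1 0 0 -0.005 0 0 0"

```text
time_s: 40.25
ee_pos: [459.4, 278.6, 115.0]
ee_rot: [-179.7, 0.1, 110.2]
force: [0.2, -0.3, -1.8]
gripper_width: 42.1
gripper_force: 14.8
```

Request:
apply_moves --pt "-1 0 0 0 0 0 0" --pt "-1 0 0 0 0 0 0" --pt "-1 0 0 0 0 0 0"

```text
time_s: 40.5
ee_pos: [462.1, 279.5, 118.6]
ee_rot: [179.9, -0.0, 110.1]
force: [-0.5, 0.4, -1.1]
gripper_width: 42.1
gripper_force: 14.8
```

Request:
apply_moves --pt "-1 0 0 -0.004 0 0 0" --pt "-1 0 0 -0.003 0 0 0" --pt "-1 0 0 -0.001 0 0 0" --pt "-1 0 0 -0.001 0 0 0" --pt "-1 0 0 0 0 0 0"

```text
time_s: 40.92
ee_pos: [461.7, 279.3, 109.1]
ee_rot: [180.0, -0.0, 110.2]
force: [-0.8, -0.1, -1.9]
gripper_width: 42.1
gripper_force: 14.8
```

Request:
apply_moves --pt "-1 0 0 0 0 0 0" --pt "-1 0 0 0 0 0 0"

```text
time_s: 41.08
ee_pos: [461.7, 279.3, 109.1]
ee_rot: [180.0, -0.0, 110.2]
force: [-0.5, -0.2, -1.3]
gripper_width: 41.9
gripper_force: 14.9
```

Request:
apply_moves --pt "-1 0 0 -0.0005 0 0 0" --pt "-1 0 0 -0.0003 0 0 0" --pt "-1 0 0 0 0 0 0" --pt "-1 0 0 0 0 0 0"

```text
time_s: 41.42
ee_pos: [461.8, 279.4, 109.0]
ee_rot: [180.0, -0.0, 110.2]
force: [-2.0, -1.0, 5.8]
gripper_width: 42.3
gripper_force: 15.2
```

Request:
apply_moves --pt "1 0 0 0 0 0 0" --pt "1 0 0 0 0 0 0" --pt "1 0 0 0 0 0 0" --pt "1 0 0 0 0 0 0" --pt "1 0 0 0 0 0 0"

```text
time_s: 41.83
ee_pos: [461.7, 279.3, 108.0]
ee_rot: [-180.0, 0.0, 110.2]
force: [-0.5, 0.5, 0.1]
gripper_width: 72.6
gripper_force: 0.0
```

Request:
apply_moves --pt "1 0 0 0.01 0 0 0" --pt "1 0 0 0.02 0 0 0" --pt "1 0 0 0.02 0 0 0" --pt "1 0 0 0.02 0 0 0" --pt "1 0 0 0 0 0 0"

```text
time_s: 42.25
ee_pos: [464.0, 280.6, 182.8]
ee_rot: [179.5, -0.1, 110.2]
force: [0.3, 0.4, 0.6]
gripper_width: 91.5
gripper_force: 0.0
```

Request:
apply_moves --pt "1 0.015 -0.0195 0 0 0 0" --pt "1 0.015 -0.0195 0 0 0 0" --pt "1 0.015 -0.0195 0 0 0 0" --pt "1 0.015 -0.0195 0 0 0 0" --pt "1 0.015 -0.0195 0 0 0 0"

```text
time_s: 42.67
ee_pos: [537.0, 180.8, 177.8]
ee_rot: [-180.0, -0.0, 110.2]
force: [-0.2, -0.0, 0.2]
gripper_width: 91.3
gripper_force: 0.0
```

Request:
apply_moves --pt "1 0.015 -0.0195 0 0 0 0" --pt "1 0.015 -0.0195 0 0 0 0" --pt "1 0.015 -0.0195 0 0 0 0" --pt "1 0.015 -0.0195 0 0 0 0" --pt "1 0.015 -0.0195 0 0 0 0"

```text
time_s: 43.08
ee_pos: [612.0, 83.2, 177.6]
ee_rot: [-180.0, -0.0, 110.2]
force: [0.9, -0.5, 0.3]
gripper_width: 91.2
gripper_force: 0.0
```

Request:
apply_moves --pt "1 0.015 -0.0195 0 0 0 0" --pt "1 0.015 -0.0195 0 0 0 0" --pt "1 0.015 -0.0195 0 0 0 0" --pt "1 0.016 -0.0195 0 0 0 0" --pt "1 0 0 0 0 0 0"

```text
time_s: 43.5
ee_pos: [675.0, 2.5, 177.1]
ee_rot: [180.0, 0.1, 110.0]
force: [-0.4, -0.1, -0.4]
gripper_width: 91.4
gripper_force: 0.0
```

Request:
apply_moves --pt "1 0 0 0 0 0 0" --pt "1 0 0 0 0 0 0"

```text
time_s: 43.67
ee_pos: [672.0, 6.7, 177.5]
ee_rot: [-179.9, -0.1, 110.2]
force: [-0.5, -1.1, 0.2]
gripper_width: 91.3
gripper_force: 0.0
```

Request:
apply_moves --pt "1 0 0 -0.02 0 0 0" --pt "1 0 0 -0.025 0 0 0" --pt "1 0 0 -0.018 0 0 0" --pt "1 0 0 -0.01 0 0 0" --pt "1 0 0 -0.005 0 0 0"

```text
time_s: 44.08
ee_pos: [671.2, 7.4, 98.6]
ee_rot: [-179.8, -0.1, 110.2]
force: [-0.6, -0.4, -0.6]
gripper_width: 91.2
gripper_force: 0.0
```

Request:
apply_moves --pt "1 0 0 0 0 0 0" --pt "-1 0 0 0 0 0 0" --pt "-1 0 0 0 0 0 0" --pt "-1 0 0 0 0 0 0" --pt "-1 0 0 0 0 0 0"

```text
time_s: 44.5
ee_pos: [673.2, 6.3, 101.2]
ee_rot: [179.9, 0.0, 110.2]
force: [-0.8, -0.4, 0.1]
gripper_width: 67.4
gripper_force: 0.0
```

Request:
apply_moves --pt "-1 0 0 0 0 0 0" --pt "-1 0 0 0 0 0 0" --pt "-1 0 0 0 0 0 0" --pt "-1 0 0 0 0 0 0" --pt "-1 0 0 0 0 0 0"

```text
time_s: 44.92
ee_pos: [672.5, 6.2, 100.2]
ee_rot: [-180.0, -0.0, 110.2]
force: [-0.5, -0.5, 1.3]
gripper_width: 42.2
gripper_force: 15.0
```

Request:
apply_moves --pt "-1 0 0 0.01 0 0 0" --pt "-1 0 0 0.02 0 0 0" --pt "-1 0 0 0.02 0 0 0" --pt "-1 0 0 0.015 0 0 0" --pt "-1 0 0 0.005 0 0 0"

```text
time_s: 45.33
ee_pos: [674.1, 6.4, 173.6]
ee_rot: [179.7, 0.1, 110.2]
force: [0.2, -0.2, -1.5]
gripper_width: 42.1
gripper_force: 14.8
```

Request:
apply_moves --pt "-1 -0.006 0.01 0 0 0 0" --pt "-1 -0.012 0.02 0 0 0 0" --pt "-1 -0.0145 0.024 0 0 0 0" --pt "-1 -0.0145 0.024 0 0 0 0" --pt "-1 -0.0145 0.024 0 0 0 0"

```text
time_s: 45.75
ee_pos: [608.9, 109.6, 168.6]
ee_rot: [-179.8, -0.1, 110.1]
force: [-1.0, 0.1, -1.2]
gripper_width: 42.3
gripper_force: 14.8
```

Request:
apply_moves --pt "-1 -0.0145 0.024 0 0 0 0" --pt "-1 -0.0145 0.024 0 0 0 0" --pt "-1 -0.0145 0.024 0 0 0 0" --pt "-1 -0.0145 0.024 0 0 0 0" --pt "-1 -0.012 0.02 0 0 0 0"

```text
time_s: 46.17
ee_pos: [538.3, 226.1, 168.8]
ee_rot: [-179.8, -0.1, 110.2]
force: [0.2, -0.5, -0.5]
gripper_width: 42.3
gripper_force: 14.8
```

Request:
apply_moves --pt "-1 -0.0115 0.016 0 0 0 0" --pt "-1 0 0 -0.015 0 0 0" --pt "-1 0 0 -0.02 0 0 0" --pt "-1 0 0 -0.012 0 0 0" --pt "-1 0 0 -0.005 0 0 0"

```text
time_s: 46.58
ee_pos: [526.8, 240.1, 115.0]
ee_rot: [-179.6, 0.0, 110.2]
force: [-0.2, 0.4, -1.1]
gripper_width: 42.4
gripper_force: 14.8
```

Request:
apply_moves --pt "-1 0 0 0 0 0 0" --pt "-1 0 0 0 0 0 0" --pt "-1 0 0 0 0 0 0"

```text
time_s: 46.83
ee_pos: [530.0, 240.6, 118.8]
ee_rot: [179.9, -0.0, 110.2]
force: [0.4, 0.7, -2.8]
gripper_width: 42.1
gripper_force: 14.8
```

Request:
apply_moves --pt "-1 0 0 -0.004 0 0 0" --pt "-1 0 0 -0.003 0 0 0" --pt "-1 0 0 -0.001 0 0 0" --pt "-1 0 0 -0.001 0 0 0" --pt "-1 0 0 -0.0003 0 0 0"

```text
time_s: 47.25
ee_pos: [529.7, 240.2, 109.2]
ee_rot: [180.0, 0.0, 110.2]
force: [-0.5, -0.7, 2.2]
gripper_width: 42.3
gripper_force: 15.0
```

Request:
apply_moves --pt "-1 0 0 -0.0004 0 0 0" --pt "-1 0 0 0 0 0 0" --pt "-1 0 0 0 0 0 0"

```text
time_s: 47.5
ee_pos: [529.7, 240.3, 109.1]
ee_rot: [180.0, 0.0, 110.2]
force: [-2.4, -1.2, 4.1]
gripper_width: 42.4
gripper_force: 15.2
```

Contact; release, rise, back off to (560, 20) and check.

Request:
apply_moves --pt "1 0 0 0 0 0 0" --pt "1 0 0 0 0 0 0" --pt "1 0 0 0 0 0 0" --pt "1 0 0 0 0 0 0" --pt "1 0 0 0 0 0 0"

```text
time_s: 47.92
ee_pos: [529.7, 240.3, 108.2]
ee_rot: [180.0, 0.0, 110.2]
force: [-0.7, -0.3, 0.8]
gripper_width: 72.8
gripper_force: 0.0
```

Request:
apply_moves --pt "1 0 0 0.01 0 0 0" --pt "1 0 0 0.02 0 0 0" --pt "1 0 0 0.025 0 0 0" --pt "1 0 0 0.025 0 0 0" --pt "1 0 0 0.01 0 0 0"

```text
time_s: 48.33
ee_pos: [531.3, 241.0, 202.7]
ee_rot: [179.6, -0.0, 110.2]
force: [1.1, -0.4, 0.3]
gripper_width: 91.2
gripper_force: 0.0
```

Request:
apply_moves --pt "1 0.003 -0.025 0 0 0 0" --pt "1 0.003 -0.025 0 0 0 0" --pt "1 0.003 -0.025 0 0 0 0" --pt "1 0.003 -0.025 0 0 0 0" --pt "1 0.003 -0.025 0 0 0 0"

```text
time_s: 48.75
ee_pos: [544.5, 114.2, 198.4]
ee_rot: [-180.0, -0.0, 110.2]
force: [0.0, -0.8, -0.2]
gripper_width: 91.4
gripper_force: 0.0
```

Request:
apply_moves --pt "1 0.003 -0.025 0 0 0 0" --pt "1 0.003 -0.025 0 0 0 0" --pt "1 0.003 -0.025 0 0 0 0" --pt "1 0.003 -0.02 0 0 0 0" --pt "1 0 0 0 0 0 0"

```text
time_s: 49.17
ee_pos: [556.9, 17.1, 198.3]
ee_rot: [-180.0, 0.1, 110.0]
force: [0.6, 0.3, 0.3]
gripper_width: 91.0
gripper_force: 0.0
```

```bash
python3 - <<'E'
from h import *
f=cams.grab_frame("top");g=cams.grab_frame("scene")
a=cv2.resize(f["color"][160:270,160:285,::-1],(400,352),interpolation=2);b=cv2.resize(g["color"][190:307,340:473,::-1],(400,352),interpolation=2)
cv2.imwrite("pics/e.png",np.hstack([a,b]))
# white tip blobs vs prediction
for n,(x,y) in dict(navy=(488.5,354.2),ecru=(530,239.8),rust=(461.3,279.8)).items():
    for h,F in(("top",f),("scene",g)):
        u,v=proj(F,(x,y,141)); print(n,h,u.round(1),v.round(1),end=" ")
    print()
E
```

```text
navy top 183.8 216.1 navy scene 440.6 232.5 
ecru top 236.2 193.0 ecru scene 378.6 209.4 
rust top 218.7 225.5 rust scene 418.7 204.8
```

View pics/e.png

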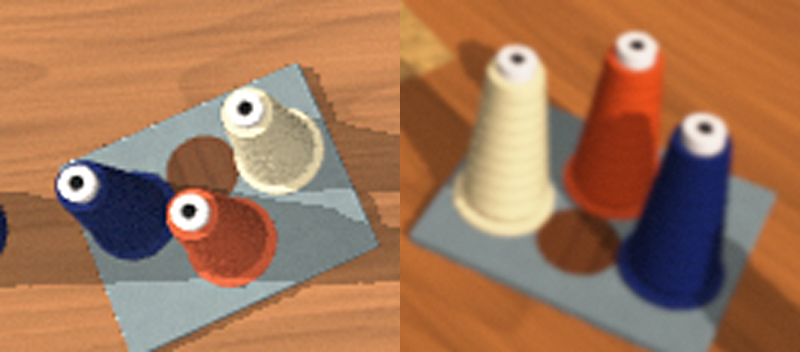

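All three cones stand on their own pads, with tips within about 1 px of prediction: navy (184,217), ecru (236.5,193), rust (219,226). The weight is in the circle and the robot is clear.

```bash
python3 -c "
from workcell import env
print(env.job_done())"
```

```text
the job is handed in; nothing more can be done
None
```

The job is handed in, but no verdict came back: in the last pictures the weight stood in the red circle, the three cones stood upright on their own colour pads to within about 2–3 mm, and the robot was clear at about 49 s.

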